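Gauge two bushings and reject the tight one

TASK

Take the plug gauge out of its stand and try it upright, nose down, first in the brass bushing with the narrow bore, where the nose must come to rest on the bushing because it will not enter. Then put it in the bushing with the wide bore and leave it standing there with its flange down on the bushing, which stays about where it stood. Last, put the narrow bushing into the red reject tray.

Things in the scene. Friction and masses are not known exactly. Their poses are not given: they have to be found in the camera images.
- gauge_handle (a point): Plug gauge, upright in a white stand block (64x64x42 mm, fixed; lift 40 mm to clear it). Point: centre of its round blue handle (24 mm across, 50 tall), grip here; z up. Below the handle a steel flange (40 across, 6 thick, underside 31 mm below the point), then a 20 mm plug that tapers over its last 6 mm to a nose 10 mm across, its end 65 mm below the point. 0.12 kg.
- wide_bushing_center (a point): Loose brass bushing with the WIDE bore: an upright tube 50 mm across, 40 mm tall, with a 30 mm bore right through, which the plug enters until the flange rests on the bushing's top. This point is the bushing's centre, half-way up (20 mm above its underside); z is the bore's axis. 0.25 kg.
- narrow_bushing_center (a point): Loose brass bushing with the NARROW bore: alike outside (50 mm across, 40 mm tall) but with a 14 mm bore, in which the gauge's nose stops about 2 mm below the bushing's top. This point is the bushing's centre, half-way up; z is the bore's axis. Grip it across its outside. 0.25 kg.
- tray_floor (a point): Red open reject tray, fixed to the bench, 140 x 140 mm outside, walls 4 mm thick and 20 mm high. This point is the centre of its inner floor, 4 mm above the bench; x and y run along its sides. The tray and the gauge's stand may swap places from one start to another.
There are look-alikes about, which are no part of the job. Leave any purple look-alike of the part that bears narrow_bushing_center alone.

How it is judged:
By the outcome, as a careful person would: the job done as asked, in the order asked, and still so for the second after the job is handed in, with the robot touching nothing.
It also fails if it takes over 56 s, if anything falls off the work surface, if the arm or the gripper's body presses on something with over 40 N, if the wrist force passes 120 N, or if a joint passes its speed limit or range.

ROBOT

A 6-joint arm with a two-finger parallel gripper is mounted at the origin on a cart in front of the work surface, level with it; the furniture and walls round the work are solid. World frame = base frame: x ahead of the robot, y to its left, z up, the work surface at z = 0. Lengths are in m, angles in rad, forces in N, time in s.
With the tool pointing down it reaches from about 0.325 to 0.925 m from the base axis. Payload 3.1 kg.
Tool frame: the origin (TCP) lies midway between the tips of the shut fingers; the grasp point (between the pads) lies 19 mm behind it; z points along the fingers, y is the line along which they close (so a half turn about z gives the same grasp; the last joint's range is limited). The gripper opens to 85 mm and grips with 20 to 120 N. Pads are 22 mm wide; open, the fingers measure 114 mm over their backs; the gripper's body (76 mm by 85 mm) begins 54 mm behind the grasp point. The pads swing forward as they close: fully open they stand 13 mm farther back than shut.
Start: joints at [-1.367, 0.217, 1.613, -0, 1.311, -0.112], TCP at [0.194, -0.594, 0.231] pointing down, gripper open.
Joint ranges: [-2.75, 2.75], [-0.78, 2.1], [0.31, 2.55], [-1.13, 4.27], [0.13, 2.63], [-2.58, 2.58]. Speed limits (rad/s): [2.79, 2.79, 3.14, 3.14, 3.14, 3.14].

INTERFACE

Orientations are given as a unit quaternion [w, x, y, z].
In Python, from plant import bot, solver, readout, optics, sign_off, finder gives the robot as it stands. The module is installed in compiled form; this text tells all that it offers. Calls block until the motion is done:
- bot.move_to(position, orientation): joint-space move of the TCP to a pose.
- bot.movel(position, rotation=None, v=0.15, threshold=None): straight line of the TCP; rotation=None keeps the orientation; v is the mean speed in m/s. With threshold (N) it stops when the force on the tool has changed by that much, and returns True; else False.
- bot.set_joints(angles): joint-space move.
- bot.grip(opening, effort=None): opening from 0.0 (shut) to 1.0 (fully open); effort is the grip in N (None keeps the last); returns when the fingers have stopped.
- bot.wait(seconds).
- solver.solve_ik(position, orientation): joint angles nearest the present ones, or None.
- readout.read_state(): the state.
- optics.snapshot(name): name is "scene" or "top"; returns the picture (420x560x3 uint8, blue, green, red); there is no depth.
- optics.calibration(name): a dict with "vertical_fov" (degrees; the focal length in pixels is half the picture's height over the tangent of half this angle, whatever the lens; pixels are square), "cx", "cy" (the principal point, pixels), "k1" (the pictures are not rectified: a ray, as slopes to the right and down, at radius r is drawn at 1 + k1 r^2 times it, then the intrinsics apply), "R" (3x3) and "t" (3): a world point X has camera coordinates R X + t. Camera axes: x right, y down, z forward; pixel columns grow to the right and rows downward; lengths in m; the calibration is good to about 2 mm. A picture is of the moment at which its call begins. calibration takes no time and is no camera call.
A pose or a line that the arm cannot do raises bot.MotionError and nothing moves.
- sign_off(): hands the job in; it is judged then, once.
Trained networks look in the newest picture that a camera, given by its name, has taken for a name from the list of things; names that differ only in an ending like _2 or _b are one class to them, and where a whole thing is asked for, a point or a joint stands for the part that bears it (a point fixed in the world has none). Each returns a list of dicts, best first, with "score" (0 to 1); they miss things now and then, are a little off and sometimes report something else, mostly with a low value. They report only what shows in the picture. A call takes as long as a camera call. They do not tell look-alikes from the thing itself.
- finder.look_for(camera, label): "bbox" ([left, top, right, bottom] in pixels, round what is visible of it).
- finder.spot_point(camera, label): "xy" ([column, row] in pixels: a listed point, or the origin of a listed thing).
The state is a dict: "time": time; "q": joint angles; "joint_velocities": joint speeds; "tau": joint torques, N m; "ee_pos": TCP position; "tool_rot": TCP orientation; "contact_force": force on the tool from outside, world axes, zero at the start; "torque": the same for the moment, N m; "gripper_width": opening from 0.0 (shut) to 1.0 (fully open); "grip_force": force on a finger pad.
Only numpy, scipy, OpenCV 4.12 (cv2) and the standard library are available. Lean on these libraries where they do the work, as an engineer would, in place of code of your own. Each camera call takes 0.05 s, during which the arm holds its last target. There are 200 camera calls.

## Working session

There is one attempt and no reset: what is moved stays moved. The work goes in short steps, each a Python script; the robot and the scene stay as the last script left them, time stands still between calls to the robot, and variables do not carry over. Pictures are saved under pics/ and viewed, at most 10 in all, crops included, and the job is handed in when it is done.

```bash
mkdir -p pics
cat > h.py <<'E'
import numpy as np, cv2
from plant import bot, solver, readout, optics, sign_off, finder
def ray(cam,uv):
    c=optics.calibration(cam); f=210/np.tan(np.radians(c["vertical_fov"])/2)
    d=(np.array(uv,float)-[c["cx"],c["cy"]])/f; u=d.copy()
    for _ in range(20): u=d/(1+c["k1"]*(u@u))
    R=np.array(c["R"]);t=np.array(c["t"]); return -R.T@t, R.T@np.array([u[0],u[1],1])
def atz(cam,uv,z):
    o,d=ray(cam,uv); return o+d*(z-o[2])/d[2]
def proj(cam,X):
    c=optics.calibration(cam); f=210/np.tan(np.radians(c["vertical_fov"])/2)
    p=np.array(c["R"])@np.array(X)+np.array(c["t"]); u=p[:2]/p[2]
    return u*(1+c["k1"]*(u@u))*f+[c["cx"],c["cy"]]
def tri(uv1,uv2):
    o1,d1=ray("scene",uv1);o2,d2=ray("top",uv2)
    s=np.linalg.lstsq(np.c_[d1,-d2],o2-o1,rcond=None)[0]
    a,b=o1+s[0]*d1,o2+s[1]*d2; return (a+b)/2,np.linalg.norm(a-b)
E
python3 - <<'E'
from h import *
np.set_printoptions(precision=3,suppress=True)
for c in("scene","top"):
    cv2.imwrite(f"pics/{c}0.png",optics.snapshot(c)); k=optics.calibration(c); print(c,k["vertical_fov"],-np.array(k["R"]).T@k["t"])
    for l,z in(("gauge_handle",.08),("wide_bushing_center",.02),("narrow_bushing_center",.02),("tray_floor",.004)):
        for r in finder.spot_point(c,l): print(l,np.round(r["xy"],1),round(r["score"],2),atz(c,r["xy"],z))
print(readout.read_state()["time"])
E
```

```text
scene 45.292877985757485 [-0.048  0.701  0.778]
gauge_handle [319.9 137.8] 0.8 [ 0.515 -0.277  0.08 ]
wide_bushing_center [268.9 182.9] 0.95 [ 0.55  -0.103  0.02 ]
narrow_bushing_center [248.4 231.2] 0.98 [0.479 0.067 0.02 ]
narrow_bushing_center [268.3 268.6] 0.86 [0.376 0.13  0.02 ]
narrow_bushing_center [273.  211.6] 0.69 [ 0.476 -0.021  0.02 ]
narrow_bushing_center [218.  252.3] 0.62 [0.489 0.157 0.02 ]
tray_floor [148.4 284. ] 0.92 [0.552 0.3   0.004]
top 50.73244334900442 [ 0.299 -0.015  1.004]
gauge_handle [411.1 178. ] 0.6 [ 0.518 -0.286  0.08 ]
wide_bushing_center [326.  169.4] 0.9 [ 0.549 -0.108  0.02 ]
wide_bushing_center [409.4 178.5] 0.19 [ 0.531 -0.3    0.02 ]
narrow_bushing_center [287.5 204.6] 0.93 [ 0.465 -0.022  0.02 ]
narrow_bushing_center [211. 188.] 0.86 [0.501 0.153 0.02 ]
narrow_bushing_center [222.8 243. ] 0.74 [0.376 0.121 0.02 ]
narrow_bushing_center [247.4 201.5] 0.69 [0.471 0.069 0.02 ]
tray_floor [152.6 168.2] 0.69 [0.549 0.297 0.004]
0.5
```

View pics/scene0.png

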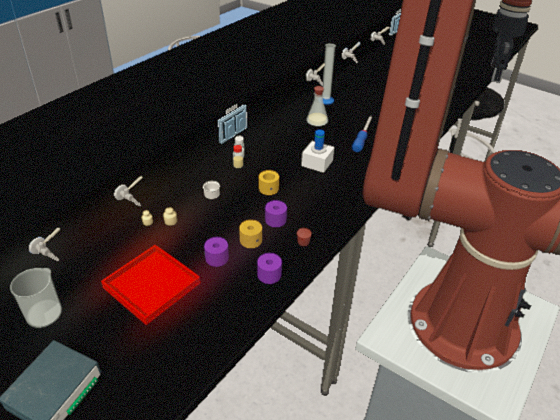

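View pics/top0.png

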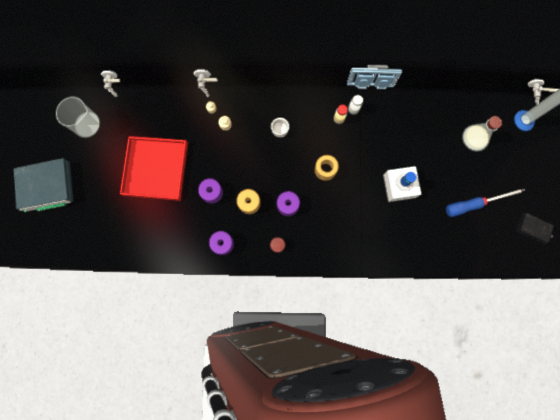

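The top view shows the gauge in its white stand at about (409,179) and the red tray at (153,168). Several things look like bushings:
- **Brass at top (326,168):** a thin ring, so this is the wide bore.
- **Brass at top (248,201):** a small hole, so this is the narrow bore.
- **Purple at (210,190), (288,203) and (221,243):** look-alikes, to be left alone.

I'll confirm with one crop and refine the positions by fitting silhouettes.

```bash
cat >> h.py <<'E'
from scipy.optimize import least_squares
HSV={"brass":((14,110,90),(30,255,255)),"blue":((103,130,60),(122,255,255))}
def sil(cam,img,col,r,z0,z1,guess):
    """fit xy of an upright cylinder (radius r, z0..z1) to its colour blob near guess"""
    m=cv2.inRange(cv2.cvtColor(img,cv2.COLOR_BGR2HSV),*HSV[col])
    a=np.linspace(0,2*np.pi,60)
    def hull(p):
        P=np.array([proj(cam,(p[0]+r*np.cos(t),p[1]+r*np.sin(t),z)) for z in(z0,z1) for t in a])
        return cv2.convexHull(P.astype(np.float32))[:,0]
    n,l,s,c=cv2.connectedComponentsWithStats(m)
    g=proj(cam,(*guess,(z0+z1)/2))
    k=min((i for i in range(1,n) if s[i,4]>25),key=lambda i:np.linalg.norm(c[i]-g))
    pts=cv2.findNonZero((l==k).astype(np.uint8))[:,0].astype(float)
    A=np.linspace(0,2*np.pi,24,endpoint=False); D=np.c_[np.cos(A),np.sin(A)]
    e=(pts@D.T).max(0)+.5*np.abs(D).sum(1)*.7
    f=lambda p:(hull(p)@D.T).max(0)-e
    q=least_squares(f,guess,loss="soft_l1",diff_step=1e-3)
    return q.x,np.sqrt(np.mean(f(q.x)**2)),s[k]
E
python3 - <<'E'
from h import *
for c in("scene","top"):
    im=cv2.imread(f"pics/{c}0.png")
    for n,a in dict(handle=("blue",.012,.048,.098,(.517,-.281)),wide=("brass",.025,0,.04,(.55,-.105)),narrow=("brass",.025,0,.04,(.475,.068))).items():
        x,e,s=sil(c,im,*a); print(c,n,x.round(4),e.round(2),s)
    # tray
    for g in [(.55,.3)]:
        h=cv2.cvtColor(im,cv2.COLOR_BGR2HSV); m=cv2.inRange(h,(0,200,150),(8,255,255))|cv2.inRange(h,(172,200,150),(180,255,255))
        n,l,s,cc=cv2.connectedComponentsWithStats(m); k=1+s[1:,4].argmax()
        b=cv2.approxPolyDP(cv2.convexHull(cv2.findNonZero((l==k).astype(np.uint8))),4,True)[:,0]
        print("tray",[atz(c,p,.02).round(3) for p in b])
im=cv2.imread("pics/top0.png"); a=cv2.resize(im[130:265,190:350],(640,540),interpolation=cv2.INTER_CUBIC)
cv2.imwrite("pics/crop0.png",a)
for p in[(.517,-.281,.3),(.475,.068,.06),(.55,-.105,.2)]: print([None if (q:=solver.solve_ik(p,[0,*(np.array([np.cos(t/2),np.sin(t/2)])),0])) is None else np.round(q,2) for t in(0,np.pi/2,-np.pi/2,np.pi)])
print(readout.read_state()["tool_rot"])
E
```

```text
Traceback (most recent call last):
  File "h.py", line 34, in sil
    q=least_squares(f,guess,loss="soft_l1",diff_step=1e-3)
  File "h.py", line 33, in <lambda>
    f=lambda p:(hull(p)@D.T).max(0)-e
                ~~~~^^^
  File "h.py", line 25, in hull
    P=np.array([proj(cam,(p[0]+r*np.cos(t),p[1]+r*np.sin(t),z)) for z in(z0,z1) for t in a])
                ~~~~^^^^^^^^^^^^^^^^^^^^^^^^^^^^^^^^^^^^^^^^^^^
  File "h.py", line 11, in proj
    c=optics.calibration(cam); f=210/np.tan(np.radians(c["vertical_fov"])/2)
ValueError: time passes only in moves, steps and waits
```

```bash
sed -i 's/c=optics.calibration(cam)/c=cal(cam)/; 2a import functools\ncal=functools.cache(lambda n: optics.calibration(n))' h.py
cat > m.py <<'E'
from h import *
for c in("scene","top"):
    im=cv2.imread(f"pics/{c}0.png")
    for n,a in dict(handle=("blue",.012,.048,.098,(.517,-.281)),wide=("brass",.025,0,.04,(.55,-.105)),narrow=("brass",.025,0,.04,(.475,.068))).items():
        x,e,s=sil(c,im,*a); print(c,n,x.round(4),e.round(2),s)
    h=cv2.cvtColor(im,cv2.COLOR_BGR2HSV); m=cv2.inRange(h,(0,200,150),(8,255,255))|cv2.inRange(h,(172,200,150),(180,255,255))
    n,l,s,cc=cv2.connectedComponentsWithStats(m); k=1+s[1:,4].argmax()
    b=cv2.approxPolyDP(cv2.convexHull(cv2.findNonZero((l==k).astype(np.uint8))),4,True)[:,0]
    print("tray",[atz(c,p,.02)[:2].round(3).tolist() for p in b])
im=cv2.imread("pics/top0.png"); cv2.imwrite("pics/crop0.png",cv2.resize(im[130:265,190:350],(640,540),interpolation=cv2.INTER_CUBIC))
for p in[(.517,-.281,.3),(.475,.068,.06),(.55,-.105,.2)]: print([None if (q:=solver.solve_ik(p,[0,np.cos(t/2),np.sin(t/2),0])) is None else np.round(q,2).tolist() for t in(0,np.pi/2,-np.pi/2,np.pi)])
print(readout.read_state()["tool_rot"])
E
python3 m.py
```

```text
scene handle [ 0.5148 -0.2706] 2.81 [314 137  10  13  98]
scene wide [ 0.5531 -0.1054] 0.4 [258 170  22  25 451]
scene narrow [0.4713 0.0693] 0.36 [239 220  24  28 570]
tray [[0.464, 0.243], [0.474, 0.378], [0.621, 0.361], [0.611, 0.223], [0.487, 0.23]]
top handle [ 0.5184 -0.2811] 1.13 [401 172  15  14 120]
top wide [ 0.5539 -0.1083] 0.52 [315 155  24  25 425]
top narrow [0.4718 0.0673] 0.5 [236 189  24  25 465]
tray [[0.612, 0.22], [0.474, 0.23], [0.486, 0.365], [0.618, 0.357]]
[[-0.62, 0.09, 1.63, -0.0, 1.42, 0.95], [-0.62, 0.09, 1.63, -0.0, 1.42, -0.62], [-0.62, 0.09, 1.63, -0.0, 1.42, 2.52], [-0.62, 0.09, 1.63, -0.0, 1.42, -2.19]]
[[-0.0, 0.14, 2.07, -0.0, 0.94, 1.57], [-0.0, 0.14, 2.07, -0.0, 0.94, -0.0], None, [-0.0, 0.14, 2.07, -0.0, 0.94, -1.58]]
[[-0.31, 0.11, 1.8, -0.0, 1.24, 1.26], [-0.31, 0.11, 1.8, -0.0, 1.24, -0.31], None, [-0.31, 0.11, 1.8, -0.0, 1.24, -1.88]]
[-3.06394460e-05  9.87561074e-01  1.57235889e-01  3.45906435e-07]
```

View pics/crop0.png

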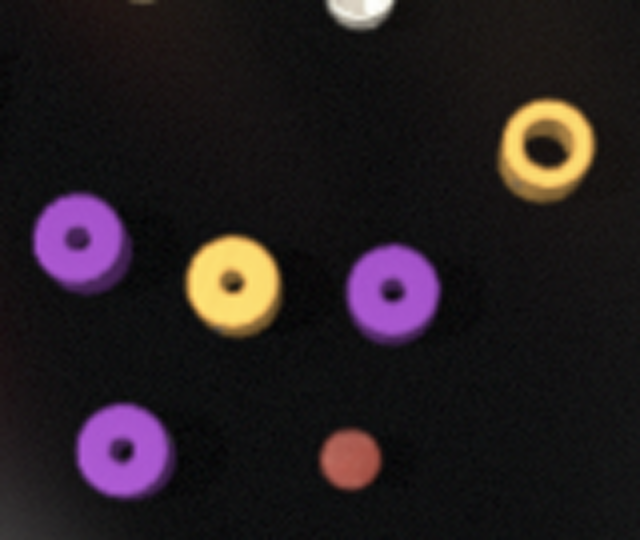

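The crop confirms it: the brass piece with the small hole, at crop (233,285), is the narrow bushing, and the thin ring at (547,148) is the wide one. The handle fit is poor, so I'll redo it with a looser blue mask and check it against triangulation.

```bash
sed -i 's/(103,130,60),(122,255,255)/(98,110,25),(126,255,255)/' h.py
cat > m.py <<'E'
from h import *
print(tri((319.9,137.8),(411.1,178)))
for c in("scene","top"):
    im=cv2.imread(f"pics/{c}0.png")
    x,e,s=sil(c,im,"blue",.012,.048,.098,(.517,-.281)); print(c,x.round(4),e.round(2),s, proj(c,(*x,.098)),proj(c,(*x,.048)))
    h=cv2.cvtColor(im,cv2.COLOR_BGR2HSV); m=cv2.inRange(h,(0,0,130),(180,60,255))
    g=proj(c,(.518,-.281,.02)).astype(int)
    n,l,st,cc=cv2.connectedComponentsWithStats(m)
    k=min((i for i in range(1,n) if st[i,4]>80),key=lambda i:np.linalg.norm(cc[i]-g)); print("stand",st[k],cc[k])
    cor=[proj(c,(.518+a,-.281+b,z)) for a in(-.032,.032) for b in(-.032,.032) for z in(0,.042)]; print("pred",np.min(cor,0),np.max(cor,0))
a=cv2.imread("pics/scene0.png")[120:180,290:350]; b=cv2.imread("pics/top0.png")[150:210,375:435]
cv2.imwrite("pics/crop1.png",cv2.resize(np.hstack([a,b]),(800,400),interpolation=cv2.INTER_CUBIC))
E
python3 m.py
```

```text
(array([ 0.52088721, -0.28862317,  0.07150004]), np.float64(0.0010029961152918))
scene [ 0.515  -0.2721] 2.46 [314 136  11  14 109] [319.32711362 132.51882646] [318.00879225 148.76361147]
stand [302 141  32  31 671] [317.04172876 156.90163934]
pred [301.26952855 139.78937685] [335.17661816 171.47850899]
top [ 0.5183 -0.2813] 0.98 [401 172  15  14 132] [411.1728755  176.10317359] [404.83045607 181.26606963]
stand [384 166  37  35 853] [400.66940211 184.06565064]
pred [385.2467052  167.70718907] [418.50176348 199.68472487]
```

View pics/crop1.png

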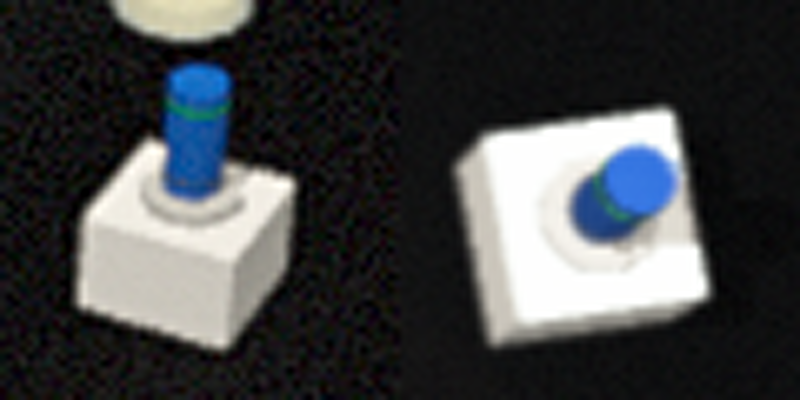

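The crop shows that a green ring cuts the blue mask in two, so I'll include green and refit.

```bash
sed -i 's/(98,110,25)/(55,90,25)/' h.py; python3 m.py
```

```text
(array([ 0.52088721, -0.28862317,  0.07150004]), np.float64(0.0010029961152918))
scene [ 0.5202 -0.2806] 0.35 [314 129  11  21 198] [319.38317646 130.518493  ] [318.0721943  146.71262313]
stand [302 141  32  31 671] [317.04172876 156.90163934]
pred [301.26952855 139.78937685] [335.17661816 171.47850899]
top [ 0.5185 -0.2813] 0.82 [401 172  15  14 146] [411.15336622 176.00453756] [404.81220156 181.17212433]
stand [384 166  37  35 853] [400.66940211 184.06565064]
pred [385.2467052  167.70718907] [418.50176348 199.68472487]
```

```bash
cat >> h.py <<'E'
Q=[0,np.cos(np.pi/4),np.sin(np.pi/4),0]
def st(m=""):
    s=readout.read_state(); print(m,round(s["time"],2),np.round(s["ee_pos"],4),"F",np.round(s["contact_force"],1),"w",round(s["gripper_width"],3),"g",round(s["grip_force"],1)); return s
E
python3 - <<'E'
from h import *
bot.move_to([.519,-.282,.16],Q); st()
bot.movel([.519,-.282,.057],v=.12,threshold=8); st()
bot.grip(0.0,40); st("grip")
bot.movel([.519,-.282,.16],v=.12); st("lift")
for c in("scene","top"):
    im=optics.snapshot(c); cv2.imwrite(f"pics/{c}1.png",im)
a=cv2.imread("pics/scene1.png")[70:190,260:380]; b=cv2.imread("pics/top1.png")[120:240,350:470]
cv2.imwrite("pics/crop2.png",cv2.resize(np.hstack([a,b]),(800,400),interpolation=cv2.INTER_CUBIC))
E
```

```text
2.17 [ 0.5188 -0.2831  0.1604] F [0.5 0.2 0. ] w 1.0 g 0.0
 3.17 [ 0.5197 -0.2826  0.0579] F [ 0.8  0.  -0.9] w 0.997 g 0.0
grip 3.77 [ 0.5192 -0.2822  0.0574] F [-0.4  0.5  2. ] w 0.273 g 39.2
lift 4.78 [ 0.5182 -0.2815  0.1588] F [-0.3 -0.4 -1.6] w 0.27 g 39.2
```

View pics/crop2.png

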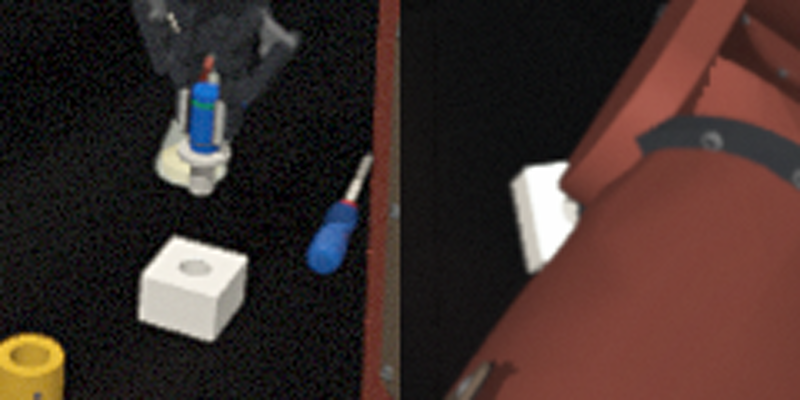

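The gauge came out of the stand upright. Next I'll carry it above the narrow bushing and check from close by.

Run:
```python
from h import *
bot.move_to([.4715,.068,.15],Q)
bot.movel([.4715,.068,.103],v=.1); bot.wait(.2); s=st("hover")
im=optics.snapshot("scene"); cv2.imwrite("pics/scene2.png",im)
p=s["ee_pos"]
for n,z in(("nose",-.0494),("flange",-.0154),("handle",.0156)): print(n,proj("scene",(p[0],p[1],p[2]+z)))
print("bush top",proj("scene",(.4715,.068,.04)))
c=proj("scene",(.4715,.068,.06)).astype(int); x0,y0=c-[50,60]
print(x0,y0,finder.spot_point("scene","gauge_handle"))
cv2.imwrite("pics/crop3.png",cv2.resize(im[y0:y0+100,x0:x0+100],(600,600),interpolation=cv2.INTER_CUBIC))
```

```text
hover 7.02 [0.4724 0.068  0.104 ] F [ 0.   0.5 -1.3] w 0.269 g 39.2
nose [250.11116277 221.05170876]
flange [249.85649311 209.04793846]
handle [249.61760797 197.6732011 ]
bush top [250.53577788 226.23259968]
200 159 [{'xy': [252.2, 195.6], 'score': 0.73}]
```

View pics/crop3.png

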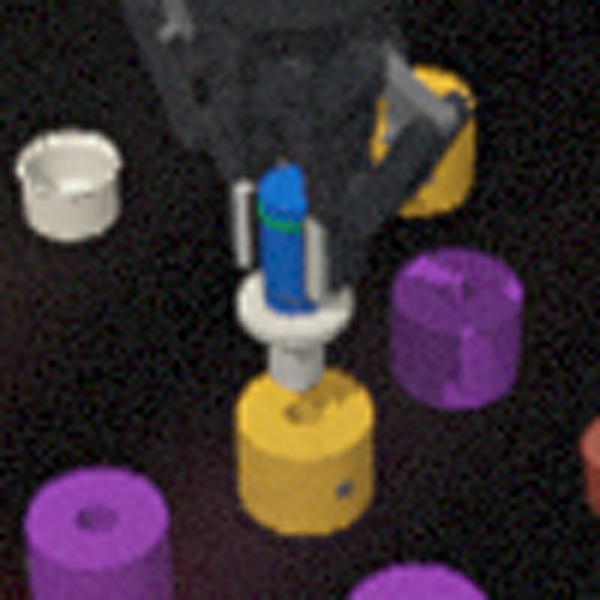

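The crop shows the gauge upright just above the narrow bushing. The flange centre is at crop x≈296 and the bore at (306,411), so the gauge looks about 1 px too far left. I'll quantify that before lowering.

Run:
```python
from h import *
p=np.array([.4724,.068,.104]); a=np.linspace(0,2*np.pi,90)
up=lambda v,o:(v-np.array([200,159])+.5)*6-.5
def ext(c,r,z0,z1):
    P=np.array([up(proj("scene",(c[0]+r*np.cos(t),c[1]+r*np.sin(t),z)),0) for z in(z0,z1) for t in a]); return P.min(0).round(1),P.max(0).round(1)
print("flange LT RB",ext(p,.02,p[2]-.0154,p[2]-.0094))
print("plug",ext(p,.01,p[2]-.0434,p[2]-.0154),"nose",ext(p,.005,p[2]-.0494,p[2]-.0494))
print("bush",ext((.4715,.068),.025,0,.04),"bore",ext((.4715,.068),.007,.04,.04))
for d in([.002,0],[0,.002]): print(d,up(proj("scene",(p[0]+d[0],p[1]+d[1],p[2])),0)-up(proj("scene",p),0))
im=cv2.imread("pics/scene2.png"); hsv=cv2.cvtColor(im,cv2.COLOR_BGR2HSV)
for y in range(207,223): 
    r=im[y,234:266].astype(int); print(y,(r[:,0]//10).tolist())
print(sil("scene",im,"brass",.025,0,.04,(.4715,.068)))
```

```text
flange LT RB (array([244.6, 254. ]), array([358.1, 339.7]))
plug (array([273.3, 284.8]), array([330.7, 380.8])) nose (array([289.3, 365.7]), array([317., 384.]))
bush (array([237. , 360.7]), array([374.5, 532.8])) bore (array([286.5, 393.1]), array([324.9, 418.8]))
[0.002, 0] [-4.45092548 -2.20346582]
[0, 0.002] [-3.56856496  2.87536305]
207 [0, 2, 1, 0, 0, 6, 16, 20, 20, 17, 12, 14, 15, 15, 16, 15, 13, 12, 15, 12, 8, 6, 6, 10, 7, 2, 2, 1, 2, 1, 3, 8]
208 [1, 0, 0, 2, 0, 9, 20, 20, 19, 18, 14, 13, 13, 14, 15, 15, 13, 11, 15, 12, 11, 10, 11, 14, 9, 3, 0, 2, 3, 1, 2, 8]
209 [1, 0, 2, 2, 2, 8, 20, 19, 19, 19, 16, 15, 14, 12, 11, 12, 12, 11, 11, 12, 12, 13, 13, 13, 11, 4, 1, 2, 1, 1, 2, 7]
210 [0, 2, 2, 1, 0, 9, 20, 20, 19, 19, 16, 16, 15, 15, 15, 15, 14, 13, 13, 15, 15, 15, 15, 15, 10, 3, 2, 1, 3, 1, 3, 7]
211 [1, 1, 2, 0, 0, 7, 17, 19, 19, 19, 19, 18, 17, 17, 16, 16, 16, 15, 17, 19, 19, 19, 19, 17, 9, 2, 2, 2, 2, 2, 3, 7]
212 [2, 0, 1, 1, 0, 5, 13, 18, 19, 19, 19, 19, 19, 19, 18, 19, 19, 19, 19, 19, 20, 19, 17, 12, 4, 2, 2, 2, 2, 1, 4, 7]
213 [1, 1, 2, 0, 0, 1, 6, 14, 17, 19, 19, 19, 1
[... 480 characters left out ...]
, 3, 2, 2, 2, 1, 2, 3, 2, 1, 2, 3, 7]
218 [1, 2, 2, 1, 1, 2, 2, 2, 2, 2, 6, 15, 15, 15, 15, 12, 11, 11, 11, 11, 3, 3, 2, 3, 2, 2, 2, 2, 4, 3, 3, 6]
219 [2, 0, 1, 1, 1, 2, 0, 1, 1, 1, 6, 15, 15, 15, 15, 15, 12, 13, 12, 11, 3, 2, 3, 2, 2, 3, 3, 2, 2, 2, 3, 6]
220 [1, 2, 0, 3, 1, 2, 1, 2, 2, 0, 6, 15, 15, 15, 15, 15, 14, 14, 12, 11, 4, 3, 3, 2, 2, 3, 2, 2, 4, 1, 3, 6]
221 [1, 2, 1, 2, 1, 3, 1, 1, 1, 2, 5, 13, 15, 15, 15, 14, 14, 13, 12, 10, 4, 4, 4, 2, 3, 3, 3, 2, 2, 2, 2, 5]
222 [1, 1, 1, 1, 1, 3, 1, 3, 4, 5, 6, 10, 14, 15, 16, 15, 15, 13, 11, 7, 4, 5, 4, 5, 4, 3, 2, 2, 3, 3, 2, 3]
(array([0.47108494, 0.06962463]), np.float64(0.33846899941544184), array([239, 220,  24,  28, 538], dtype=int32))
```

The shift comes out as +3.4 mm in y of the gauge in the fingers, with none in x, which fits pads closing along x. Relative to the bushing, as the same camera sees both, I need to move (-1.3, -1.8) mm. Now lowering.

Run:
```python
from h import *
bot.movel([.4702,.0662,.103],v=.05); st()
print(bot.movel([.4702,.0662,.070],v=.02,threshold=5)); st("touch"); bot.wait(.5); s=st("rest")
im=optics.snapshot("scene"); cv2.imwrite("pics/scene3.png",im)
cv2.imwrite("pics/crop4.png",cv2.resize(im[165:265,200:300],(600,600),interpolation=cv2.INTER_CUBIC))
print(sil("scene",im,"brass",.025,0,.04,(.4711,.0696)))
```

```text
7.37 [0.4701 0.0661 0.1031] F [ 0.5 -0.5 -1.4] w 0.275 g 39.2
True
touch 8.3 [0.471  0.0658 0.086 ] F [ 1.  -0.9  0.6] w 0.27 g 39.2
rest 8.8 [0.4705 0.066  0.086 ] F [ 2.6 -1.6  3.8] w 0.267 g 39.4
(array([0.47073497, 0.07005156]), np.float64(0.40064656820002925), array([239, 221,  24,  27, 472], dtype=int32))
```

View pics/crop4.png

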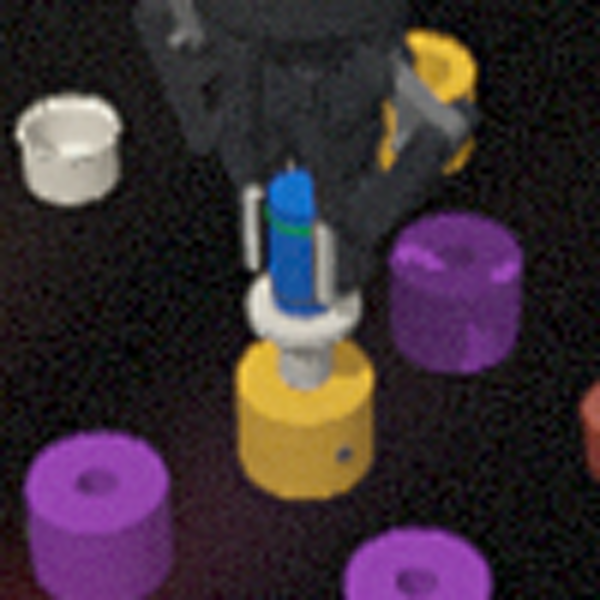

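The nose is seated in the narrow bore, with contact at TCP z=0.086 as predicted and a steady upward force. Now to the wide bushing.

Run:
```python
from h import *
bot.movel([.4702,.0662,.15],v=.1)
bot.movel([.5526,-.1093,.15],v=.15)
bot.movel([.5526,-.1093,.11],v=.1); st("hover")
hit=bot.movel([.5526,-.1093,.062],v=.05,threshold=6); s=st("in %s"%hit)
if s["ee_pos"][2]<.066:
    print(bot.movel([.5526,-.1093,.048],v=.02,threshold=4)); s=st("down")
im=optics.snapshot("scene"); cv2.imwrite("pics/scene4.png",im)
cv2.imwrite("pics/crop5.png",cv2.resize(im[120:220,220:320],(600,600),interpolation=cv2.INTER_CUBIC))
```

```text
hover 11.64 [ 0.5524 -0.109   0.1097] F [ 0.5 -0.4 -0.6] w 0.268 g 39.2
in False 12.75 [ 0.553  -0.1094  0.0624] F [ 0.5 -0.  -1.2] w 0.27 g 39.2
True
down 13.2 [ 0.5529 -0.1094  0.0554] F [-1.3 -0.3  4.5] w 0.27 g 39.7
```

View pics/crop5.png

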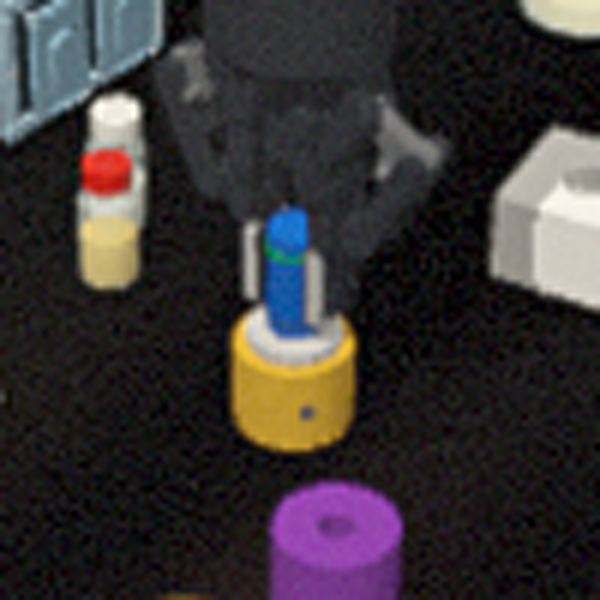

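The flange is seated on the wide bushing. I'll release it, then pick up the narrow bushing.

Run:
```python
from h import *
bot.grip(0.7); bot.movel([.5526,-.1093,.16],v=.12); st("clear")
bot.grip(1.0); bot.move_to([.4713,.0685,.10],Q)
print(bot.movel([.4713,.0685,.008],v=.1,threshold=8)); st("down")
bot.grip(0.0,60); st("grip")
bot.movel([.4713,.0685,.10],v=.1); st("lift")
im=optics.snapshot("scene"); cv2.imwrite("pics/scene5.png",im)
cv2.imwrite("pics/crop6.png",cv2.resize(im[120:270,190:340],(600,600),interpolation=cv2.INTER_CUBIC))
```

```text
clear 14.72 [ 0.5518 -0.109   0.159 ] F [-0.4 -0.6 -0.7] w 0.699 g 0.0
False
down 17.01 [0.4721 0.0684 0.0086] F [-0.1 -1.   0.2] w 0.997 g 0.0
grip 17.44 [0.4718 0.0685 0.0091] F [-1.3  0.1  5.9] w 0.575 g 61.3
lift 18.51 [0.4705 0.0685 0.0992] F [-0.2 -0.2 -1.7] w 0.576 g 62.2
```

View pics/crop6.png

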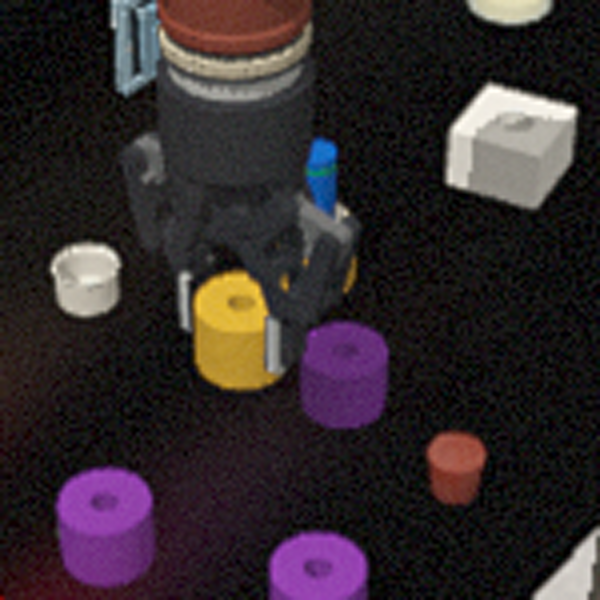

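The narrow bushing is lifted upright. Now the tray.

Run:
```python
from h import *
bot.movel([.547,.297,.11],v=.15); st("over")
bot.movel([.547,.297,.035],v=.1,threshold=10); print(bot.movel([.547,.297,.007],v=.03,threshold=4)); st("down")
bot.grip(0.72); bot.movel([.547,.297,.13],v=.12); st("up")
bot.move_to([.45,.25,.30],Q); bot.wait(.5); st()
im=optics.snapshot("scene"); cv2.imwrite("pics/scene6.png",im)
t=optics.snapshot("top"); cv2.imwrite("pics/top6.png",t)
a=cv2.resize(im[120:330,90:300],(400,400),interpolation=cv2.INTER_CUBIC); b=cv2.resize(t[110:270,190:350],(400,400),interpolation=cv2.INTER_CUBIC)
cv2.imwrite("pics/crop7.png",np.hstack([a,b]))
print(sil("scene",im,"brass",.025,0,.04,(.5531,-.1054)), sil("scene",im,"brass",.025,.004,.044,(.547,.297)))
```

```text
over 20.32 [0.5468 0.2962 0.1098] F [-0.4 -0.1 -0.8] w 0.58 g 62.1
True
down 21.92 [0.5467 0.2969 0.0132] F [-0.6  0.5  4.2] w 0.577 g 62.6
up 23.33 [0.5461 0.2966 0.1288] F [-0.2 -1.  -0.6] w 0.722 g 0.0
 24.66 [0.45   0.25   0.2996] F [ 0.1 -0.2 -0.2] w 0.721 g 0.0
(array([ 0.55189586, -0.10383425]), np.float64(0.6799155269594311), array([258, 173,  22,  22, 301], dtype=int32)) (array([0.5462316 , 0.29728394]), np.float64(0.29736498836025277), array([136, 263,  28,  31, 691], dtype=int32))
```

View pics/crop7.png

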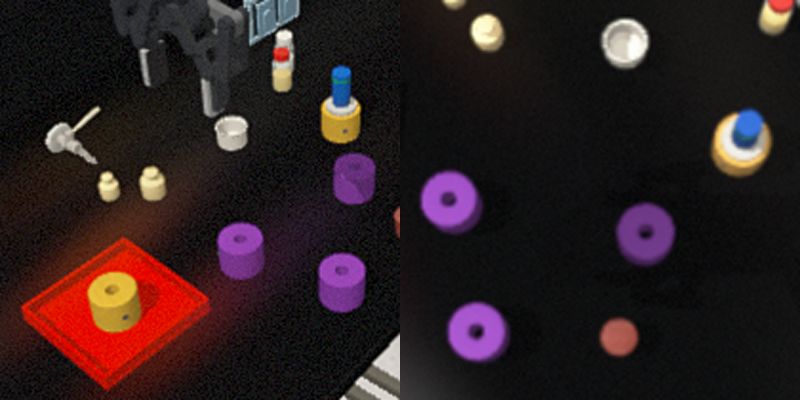

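The picture shows the narrow bushing upright in the tray and the gauge standing in the wide bushing with its flange down. The purple pieces haven't moved.

```bash
python3 -c "
from plant import sign_off
print(sign_off())"
```

```text
the job is handed in; nothing more can be done
None
```

The job is done and handed in at about 25 s robot time: the gauge's nose came to rest on the narrow bushing, the gauge now stands flange-down in the wide bushing, and the narrow bushing is in the red reject tray.

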